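# Seat the keyed lid of the spice mill

### The job

The round bamboo lid of the small steel spice mill sits too high, because the notch in its rim does not stand over the locating pin of the mill. With a fingertip, push the lid round by the steel stud on its top until the notch stands over the pin, then press the lid down at its middle until it is fully home, flat on the mill's rim, and come away. Do not lift the lid off, and leave the jars, the mortar and the pestle where they are.

Things in the scene. Friction and masses are not known exactly. Their poses are not given: they have to be found in the camera images.
- mill: spice mill, fixed to the shelf: round steel body, foot 112 mm across, dark rim 106 mm across with its flat top 90 mm above the shelf. Origin: centre of its underside, z up, x towards the locating pin. A hidden 12 mm spindle carries the lid's hub; a hidden stiff sliding seat holds the lid 6.5 mm above the rim; with the notch over the pin, 4 to 8 N on its middle pushes it down and it stays down
- pin (a point): the mill's locating pin: steel, 6 mm wide, lying radially on the rim from 32 to 61 mm from the mill's axis, top 96 mm above the shelf; it blocks the lid unless the notch is over it. At its outer end (55 to 61 mm) a 12 mm wide lug, top 98 mm, shows outside the lid from above. This point: top of the pin, 42 mm from the axis
- lid: loose bamboo disc 84 mm across, 8 mm thick, about 0.2 kg, its hub below turning on the mill's spindle (0.75 mm play): turns either way all round, lightly, and stays where left. One notch in the rim; the stud stands opposite it. Origin: centre of the disc's underside (flat top 8 mm above), 96.5 mm over the shelf at the start, 90 mm when seated; x to the notch, z up
- notch (a point): the one notch in the lid's rim, right through the disc, about 11 mm wide halfway in and 14 mm deep. This point: its open end, level with the lid's underside, 42 mm from the lid's centre along the lid's +x
- stud (a point): the steel stud on the lid: upright cylinder 10 mm in diameter, standing 20 mm above the lid's top; its axis is 34 mm from the lid's centre along the lid's -x. This point: on its axis, 10 mm above the lid's top
- jar_a: bystander: closed square glass jar 80 x 80 x 80 mm with a bamboo lid 84 x 84 x 14 mm on it, 94 mm tall in all; loose; origin: centre of its underside, z up
- jar_b: bystander: closed square glass jar 80 x 80 x 80 mm with a bamboo lid 84 x 84 x 14 mm on it, 94 mm tall in all; loose; origin: centre of its underside, z up
- jar_c: bystander: closed square glass jar 80 x 80 x 80 mm with a bamboo lid 84 x 84 x 14 mm on it, 94 mm tall in all; loose; origin: centre of its underside, z up
- jar_d: bystander: closed square glass jar 80 x 80 x 80 mm with a bamboo lid 84 x 84 x 14 mm on it, 94 mm tall in all; loose; origin: centre of its underside, z up; stands on the lower step (40 mm high) of a clear acrylic riser at the far left
- mortar: bystander: red ceramic mortar, a bowl 110 mm across and 70 mm tall, loose; origin: centre of its underside
- pestle: bystander: steel pestle lying on the shelf, 165 mm long, 24 mm thick, loose; origin: on the underside near its middle, x along it

How it is judged:
By the outcome, as a careful person would: the job done as asked, in the order asked, and still so for the second after the job is handed in, with the robot touching nothing.
It also fails if it takes over 64 s, if anything falls off the work surface, if the arm or the gripper's body presses on something with over 40 N, if the wrist force passes 120 N, or if a joint passes its speed limit or range.

### The arm

A 6-joint arm with a two-finger parallel gripper is mounted at the origin on the work surface. World frame = base frame: x ahead of the robot, y to its left, z up, the work surface at z = 0. Lengths are in m, angles in rad, forces in N, time in s.
With the tool pointing down it reaches from about 0.425 to 0.95 m from the base axis. Payload 3.5 kg.
Tool frame: the origin (TCP) lies on the centre line of the jaws, within the pads' length; the fingertips stand 14 mm ahead of it and the grasp point (between the pads) lies 5 mm behind it (ctrl.finger_overhang is the distance from the TCP to the fingertips, in m); z points along the fingers, y is the line along which they close (so a half turn about z gives the same grasp; the last joint's range is limited). The gripper opens to 85 mm and grips with 20 to 120 N. Pads are 22 mm wide; open, the fingers measure 114 mm over their backs; the gripper's body (76 mm by 85 mm) begins 54 mm behind the grasp point. The pads swing forward as they close: fully open they stand 13 mm farther back than shut.
Start: joints at [-1.427, 0.286, 1.577, -0, 1.279, -0.15], TCP at [0.195, -0.646, 0.245] pointing down, gripper open.
Joint ranges: [-2.77, 2.77], [-0.9, 2.22], [0.21, 2.48], [-1.53, 4.67], [0.24, 2.81], [-2.84, 2.84]. Speed limits (rad/s): [2.79, 2.79, 3.14, 3.14, 3.14, 3.14].

### API

Orientations are given as a unit quaternion [x, y, z, w].
In Python, from plant import ctrl gives the robot as it stands.
- The arm moves only by the tool send_rows, never from a script. Its argument "moves" is text: rows parted by semicolons, each of 7 numbers parted by spaces: the turn, a rotation vector about the tool's x, y, z in units of 360 degrees (1.0 is 360 degrees), then the shift along the tool's x, y, z in units of 20 cm (1.0 is 20 cm), then the gripper's target within -1 to 1 (fully open at 1, half-way at 0, shut at -1). A call has 1 to 12 rows; each row is the pose to reach, as a shift and turn from the pose commanded when the call began, along the tool's axes at that moment, turning the shorter way round; what a row does not reach only later rows make up. A row lasts 1/8 s, in which the tool goes at most 62.5 mm and 10.7 degrees, less where a joint would pass 70% of its speed; a pose out of reach is approached as far as the arm can. A call with a number of a shift or a turn outside -1 to 1 is refused whole. A call with a gripper value outside its range is refused whole. The fingers move at their own pace and stop on an object; "newtons" is the grip in N (left out, the last holds). Time passes only in rows, so rows that repeat a pose let the fingers close. It gives the time, the measured TCP pose, the force, the opening and the grip force at its end, in the units of the state.
- ctrl.get_state(): the state, without advancing time (a new reading comes with each control period).
- ctrl.read_camera(name): name is "side" or "top" or "wrist"; returns a dict with "image" (480x640x3 uint8, red, green, blue), "fovy" (degrees; the focal length in pixels is half the picture's height over the tangent of half this angle, whatever the lens; pixels are square), "cx", "cy" (the principal point, pixels), "distortion" ([k1, k2, p1, p2, k3] as OpenCV has them; the pictures are not rectified), "extrinsics" (4x4, takes a point from camera to world coordinates). Camera axes: x right, y up, looking along -z (the intrinsics and any distortion apply to the point x, -y, -z); pixel columns grow to the right and rows downward; lengths in m; the calibration is good to about 2 mm. A picture is of the moment at which its call begins. There is no depth.
- ctrl.sign_off(): hands the job in; it is judged then, once.
The state is a dict: "time": time; "qpos": joint angles; "dq": joint speeds; "joint_efforts": joint torques, N m; "eef_pos": TCP position; "tcp_rot": TCP orientation; "contact_force": force on the tool from outside, world axes, zero at the start; "wrist_torque": the same for the moment, N m; "opening": opening from 0.0 (shut) to 1.0 (fully open); "finger_force": force on a finger pad.
Only numpy, scipy, OpenCV 4.12 (cv2) and the standard library are available. Lean on these libraries where they do the work, as an engineer would, in place of code of your own. Each camera call takes 0.05 s, during which the arm holds its last target. There are 200 camera calls.

## Working session

There is one attempt and no reset: what is moved stays moved. The work goes in short steps, Python scripts to look and compute and a tool call to move; the robot and the scene stay as the last step left them, time stands still between calls to the robot, and variables do not carry over. Pictures are saved under pics/ and viewed, at most 10 in all, crops included, and the job is handed in when it is done.

Besides the shell and the picture viewer there is one more tool, called as a command line: name --argument value ..., lists and objects as JSON in quotes. send_rows: Moves the arm, as the interface text tells. Its arguments: {"type":"object","properties":{"moves":{"type":"string"},"newtons":{"type":"number"}},"required":["moves"]}

```bash
mkdir -p pics; cat > h.py <<'E'
import numpy as np,cv2,pickle
from plant import ctrl
from scipy.spatial.transform import Rotation as R
def grab(n,f):
    c=ctrl.read_camera(n); cv2.imwrite(f'pics/{f}.png',c['image'][:,:,::-1]); pickle.dump(c,open(f'pics/{f}.pkl','wb')); return c
def K(c):
    f=240/np.tan(np.radians(c['fovy'])/2); return np.array([[f,0,c['cx']],[0,f,c['cy']],[0,0,1]])
def ray(c,uv):
    p=cv2.undistortPoints(np.array([[uv]],float),K(c),np.array(c['distortion'],float))[0,0]
    T=np.array(c['extrinsics']); return T[:3,3],T[:3,:3]@np.array([p[0],-p[1],-1])
def onz(c,uv,z):
    o,d=ray(c,uv); return o+d*(z-o[2])/d[2]
def proj(c,P):
    T=np.array(c['extrinsics']); q=T[:3,:3].T@(np.array(P)-T[:3,3]); q=np.array([q[0],-q[1],-q[2]])
    return cv2.projectPoints(q.reshape(1,1,3),np.zeros(3),np.zeros(3),K(c),np.array(c['distortion'],float))[0].ravel()
def totool(P):
    s=ctrl.get_state(); return R.from_quat(s['tcp_rot']).inv().apply(np.array(P)-s['eef_pos'])/0.2
E
python3 - <<'E'
from h import *
for n in('top','side','wrist'):
    c=grab(n,n+'0'); print(n,c['fovy'],np.round(c['extrinsics'],3).tolist())
a=[cv2.imread(f'pics/{n}0.png') for n in('top','side')]
s=ctrl.get_state();print(s)
E
```

```text
top 45.04169862989432 [[0.001, 0.987, -0.161, 0.403], [-1.0, -0.001, -0.01, -0.008], [-0.01, 0.161, 0.987, 1.275], [0.0, 0.0, 0.0, 1.0]]
side 43.52114410543571 [[-0.959, 0.191, -0.21, 0.268], [-0.284, -0.678, 0.678, 1.011], [-0.013, 0.71, 0.704, 1.118], [0.0, 0.0, 0.0, 1.0]]
wrist 70.86120766498037 [[0.288, 0.923, 0.254, 0.26], [-0.958, 0.278, 0.074, -0.625], [-0.002, -0.265, 0.964, 0.372], [0.0, 0.0, 0.0, 1.0]]
{'time': 0.15, 'qpos': array([-1.42701157e+00,  2.87017560e-01,  1.57783991e+00,  5.58076566e-05,
        1.27861858e+00, -1.49993334e-01]), 'dq': array([-0.00076755, -0.00327103, -0.00648203, -0.00057936,  0.00089984,
       -0.00181123]), 'joint_efforts': array([ 1.03714079e-03, -4.06604004e+01, -2.93139017e+01, -1.13171573e-04,
        4.00143937e-03, -1.35502967e-05]), 'eef_pos': array([ 0.19543432, -0.64557972,  0.24422842]), 'tcp_rot': array([ 9.89231929e-01,  1.46353354e-01,  2.96368107e-05, -9.41607965e-04]), 'contact_force': array([ 0.3844666 , -0.12433957,  0.7136514 ]), 'wrist_torque': array([ 0.01609507,  0.01391705, -0.0049464 ]), 'finger_force': 0.0, 'opening': 0.9982234184207016}
```

View pics/top0.png

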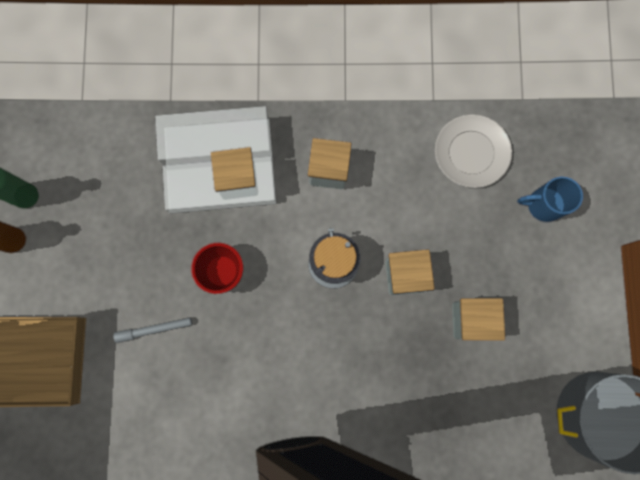

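View pics/side0.png

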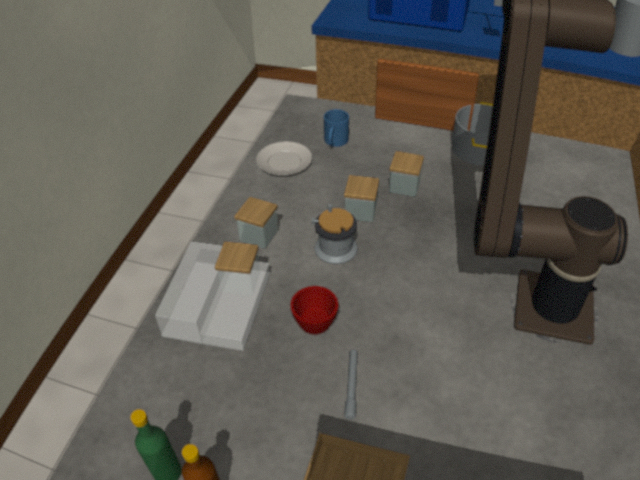

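The top view shows the mill at about (334,258), with jars at (411,271), (330,160) and (483,319), and the mortar at (217,267). The side view shows the mill at (337,235). Next I'll zoom in on the mill in the top view and get its rough position.

```bash
python3 - <<'E'
from h import *
a=cv2.imread('pics/top0.png')[220:296,290:380]; b=cv2.imread('pics/side0.png')[195:271,290:380]
cv2.imwrite('pics/z0.png',cv2.resize(np.hstack([a,b]),None,fx=4.4,fy=4.4,interpolation=cv2.INTER_CUBIC))
c=pickle.load(open('pics/top0.pkl','rb'));im=cv2.cvtColor(c['image'],cv2.COLOR_RGB2HSV)
m=((im[:,:,0]<25)&(im[:,:,1]>90)&(im[:,:,2]>90)).astype('uint8')
for i,(x,y,w,h,A) in enumerate(cv2.connectedComponentsWithStats(m)[2]):
    if A>300 and 150<x<520: print((x,y,w,h,A),onz(c,(x+w/2,y+h/2),.1045).round(4))
c=pickle.load(open('pics/side0.pkl','rb'));
print(onz(c,(337,221),.1045))
E
```

```text
(np.int32(308), np.int32(139), np.int32(43), np.int32(42), np.int32(1490)) [ 0.7725 -0.038   0.1045]
(np.int32(212), np.int32(148), np.int32(43), np.int32(43), np.int32(1516)) [0.7523 0.1628 0.1045]
(np.int32(314), np.int32(236), np.int32(43), np.int32(42), np.int32(1339)) [ 0.5673 -0.0493  0.1045]
(np.int32(191), np.int32(242), np.int32(53), np.int32(52), np.int32(1231)) [0.5449 0.191  0.1045]
(np.int32(389), np.int32(250), np.int32(45), np.int32(43), np.int32(1660)) [ 0.5376 -0.2029  0.1045]
(np.int32(460), np.int32(298), np.int32(45), np.int32(42), np.int32(1778)) [ 0.4429 -0.3403  0.1045]
[ 0.56158443 -0.04218373  0.1045    ]
```

View pics/z0.png

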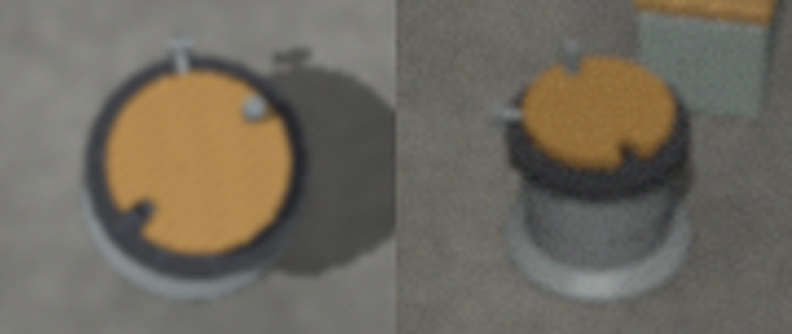

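The crop shows three features on the mill: the lug at crop (180,45), the stud at (255,108) and the notch at (140,212). The lid has to turn about 130° clockwise. I'll move over it for a closer look, with the gripper shut and raised.

send_rows --moves "0 0 0 0 0 -0.3 -1; 0 0 0 0.3 -0.25 -0.4 -1; 0 0 0 0.88 -0.78 -0.4 -1; 0 0 0 0.88 -0.78 -0.4 -1; 0 0 0 0.88 -0.78 -0.4 -1; 0 0 0 0.88 -0.78 -0.4 -1"

```text
time: 0.9
eef_pos: [0.3203, -0.4432, 0.3256]
tcp_rot: [0.989, 0.149, 0.0, 0.0]
contact_force: [0.7, -0.1, 0.3]
opening: -0.0
finger_force: 0.0
```

send_rows --moves "0 0 0 0.88 -0.78 0 -1; 0 0 0 0.88 -0.78 0 -1; 0 0 0 0.88 -0.78 0 -1; 0 0 0 0.88 -0.78 0 -1; 0 0 0 0.88 -0.78 0 -1"

```text
time: 1.52
eef_pos: [0.443, -0.244, 0.3251]
tcp_rot: [0.989, 0.148, -0.0, -0.0]
contact_force: [-0.1, -0.4, 0.1]
opening: -0.001
finger_force: 0.0
```

send_rows --moves "0 0 0 0.88 -0.78 0 -1; 0 0 0 0.88 -0.78 0 -1; 0 0 0 0.88 -0.78 0 -1; 0 0 0 0.88 -0.78 0 -1; 0 0 0 0.88 -0.78 0 -1"

```text
time: 2.15
eef_pos: [0.5664, -0.0446, 0.3246]
tcp_rot: [0.989, 0.148, -0.0, -0.0]
contact_force: [0.4, -1.1, -0.5]
opening: -0.0
finger_force: 0.0
```

```bash
python3 - <<'E'
from h import *
s=ctrl.get_state();print(s['time'],s['eef_pos'],R.from_quat(s['tcp_rot']).as_matrix()[:,0],s['qpos'],s['opening'])
c=grab('wrist','w1');print(proj(c,(.565,-.047,.1045)))
E
```

```text
2.15 [ 0.56644409 -0.04456165  0.32459939] [ 0.95640566  0.2920399  -0.0009566 ] [-2.56897076e-01 -6.18600684e-05  1.75200049e+00 -3.31646351e-04
  1.39057686e+00  1.01759978e+00] -0.00018142015119049668
[320.56236901 219.64186873]
```

View pics/w1.png

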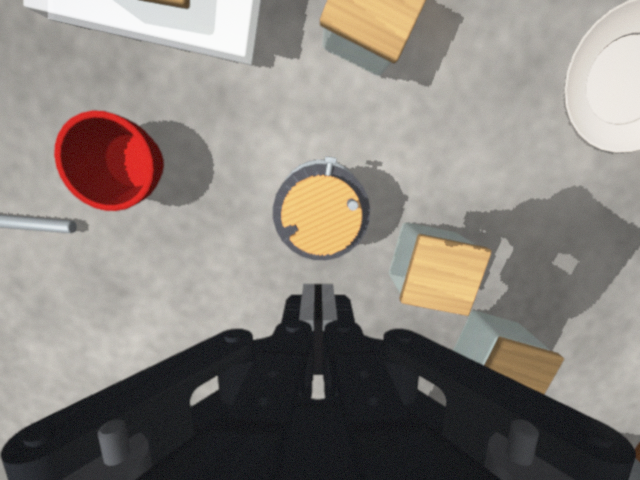

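The wrist view shows the lid centred near (322,216), the stud top at (353,205), the lug at (331,161) and the notch at (292,230). The fingers don't cover any of these. Now I'll measure.

```bash
python3 - <<'E'
from h import *
c=pickle.load(open('pics/w1.pkl','rb'));im=cv2.cvtColor(c['image'],cv2.COLOR_RGB2HSV)
m=((im[:,:,0]<25)&(im[:,:,1]>90)&(im[:,:,2]>110)).astype('uint8'); z=np.zeros_like(m); z[165:270,265:380]=m[165:270,265:380]
ct=max(cv2.findContours(z,0,cv2.CHAIN_APPROX_NONE)[0],key=cv2.contourArea)
h=cv2.convexHull(ct)[:,0]
P=np.array([onz(c,p,.1045)[:2] for p in h])
(cc,r)=cv2.minEnclosingCircle(P.astype('float32'));e=cv2.fitEllipse(P.astype('float32'));print('lid',cc,r,e)
C=np.array(e[0])
for n,p,zz in(('stud',(353,204.5),.1245),('lug',(331,161),.098),('notch',(292,230),.1045)):
    q=onz(c,p,zz)[:2]-C;print(n,q,np.hypot(*q),np.degrees(np.arctan2(q[1],q[0])))
E
```

```text
lid (0.5691690444946289, -0.04689484089612961) 0.04324261471629143 ((0.5688716173171997, -0.046737004071474075), (0.08463900536298752, 0.08576458692550659), 130.43582153320312)
stud [ 0.02353573 -0.02488653] 0.034253024948769424 -46.597929086816386
lug [0.0562739  0.00693649] 0.056699790771376136 7.027002929629375
notch [-0.02332587  0.02540925] 0.03449240777618626 132.5521396673746
```

send_rows --moves "0 0 -0.1 0.19 0.114 0 -1; 0 0 -0.286 0.19 0.114 0 -1; 0 0 -0.286 0.19 0.114 0 -1; 0 0 -0.286 0.19 0.114 0 -1; 0 0 -0.286 0.19 0.114 0 -1; 0 0 -0.286 0.19 0.114 0 -1; 0 0 -0.286 0.19 0.114 0 -1; 0 0 -0.286 0.19 0.114 0 -1; 0 0 -0.286 0.19 0.114 0 -1; 0 0 -0.286 0.19 0.114 0 -1; 0 0 -0.286 0.19 0.114 0 -1"

```text
time: 3.58
eef_pos: [0.6079, -0.0585, 0.3251]
tcp_rot: [0.503, 0.864, -0.0, -0.0]
contact_force: [-0.1, 0.4, -0.1]
opening: -0.002
finger_force: 0.0
```

send_rows --moves "0 0 -0.1 0 0 0.2 -1; 0 0 -0.286 0 0 0.4 -1; 0 0 -0.286 0 0 0.5 -1; 0 0 -0.286 0 0 0.5 -1; 0 0 -0.286 0 0 0.5 -1; 0 0 -0.286 0 0 0.5 -1; 0 0 -0.286 0 0 0.5 -1; 0 0 -0.286 0 0 0.5 -1; 0 0 -0.286 0 0 0.5 -1; 0 0 -0.286 0 0 0.5 -1; 0 0 -0.286 0 0 0.5 -1"

```text
time: 4.95
eef_pos: [0.6081, -0.0573, 0.2253]
tcp_rot: [-0.362, 0.932, -0.0, -0.0]
contact_force: [-0.6, -1.1, 0.8]
opening: 0.0
finger_force: 0.0
```

```bash
python3 - <<'E'
from h import *
s=ctrl.get_state();M=R.from_quat(s['tcp_rot']).as_matrix();print(s['time'],s['eef_pos'],M[:,0],np.degrees(np.arctan2(M[1,0],M[0,0])),s['qpos'])
print('start',totool((.6096,-.0552,.124)))
c=grab('wrist','w2');print(proj(c,(.5921,-.0716,.1245)))
E
```

```text
4.95 [ 0.6081269  -0.05732009  0.22526979] [-7.37201628e-01 -6.75672742e-01  3.24648550e-04] -137.49358297553312 [-2.59793632e-01  1.63712177e-01  1.75924597e+00 -3.63516489e-04
  1.21870359e+00 -2.57234153e+00]
start [-0.01275669  0.00290166  0.50634446]
[317.46877747 218.53541767]
```

View pics/w2.png

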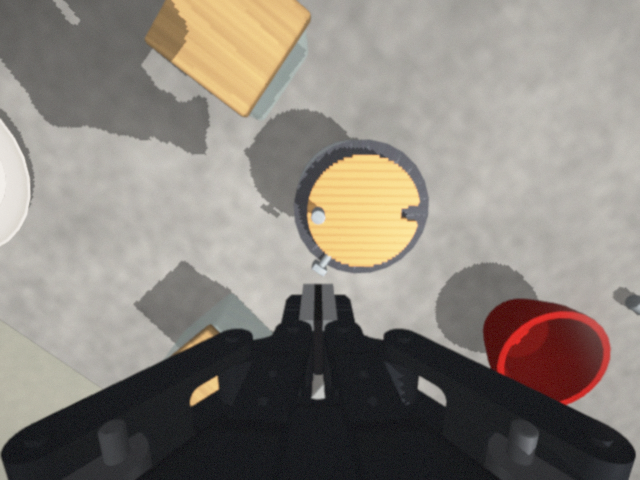

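The wrist view shows the stud top at (318,215) in line with the fingertips. It was predicted at (317,218.5), which agrees to about 1.5 mm. The notch is on the far right at (412,213). I'll descend beside the stud and work out the arc table.

send_rows --moves "0 0 0 -0.013 0 0.2 -1; 0 0 0 -0.013 0 0.4 -1; 0 0 0 -0.013 0 0.5 -1; 0 0 0 -0.013 0 0.5 -1; 0 0 0 -0.013 0 0.5 -1"

```text
time: 5.62
eef_pos: [0.6114, -0.0547, 0.1272]
tcp_rot: [-0.364, 0.931, -0.001, 0.001]
contact_force: [0.2, 0.7, 0.2]
opening: -0.003
finger_force: 0.0
```

```bash
cat >> h.py <<'E'
C=np.array([.5689,-.0467])
def arc(phis_theta,d=.016,r=.034):
    s=ctrl.get_state();M=R.from_quat(s['tcp_rot']);x=M.as_matrix()[:,0];y0=np.degrees(np.arctan2(x[1],x[0]))
    print(s['eef_pos'],y0,s['contact_force'])
    for th in phis_theta:
        a=np.radians(th);e=np.array([np.cos(a),np.sin(a)]);t=np.array([-e[1],e[0]])
        F=np.r_[C+r*e+d*t,s['eef_pos'][2]]
        turn=((y0-(th-90)+180)%360-180)/360
        print(th,round(turn,3),totool(F).round(3))
E
python3 -c "
from h import *
arc(range(-47,-116,-6))"
```

```text
[ 0.61144139 -0.05472804  0.12719221] -137.2864649038509 [0.23834654 0.65881145 0.17438578]
-47 -0.001 [ 0.048  0.004 -0.   ]
-53 0.016 [ 0.066 -0.003 -0.   ]
-59 0.033 [ 0.085 -0.009 -0.   ]
-65 0.049 [ 0.105 -0.013 -0.   ]
-71 0.066 [ 0.124 -0.014 -0.   ]
-77 0.083 [ 0.144 -0.014 -0.   ]
-83 0.099 [ 0.163 -0.011 -0.   ]
-89 0.116 [ 0.182 -0.006 -0.   ]
-95 0.133 [ 0.201  0.    -0.   ]
-101 0.149 [ 0.219  0.009 -0.   ]
-107 0.166 [ 0.236  0.019 -0.   ]
-113 0.183 [ 0.251  0.031 -0.   ]
```

send_rows --moves "0 0 0 0.048 0.004 0.01 -1; 0 0 0.016 0.066 -0.003 0.01 -1; 0 0 0.033 0.085 -0.009 0.01 -1; 0 0 0.05 0.105 -0.013 0.01 -1; 0 0 0.066 0.124 -0.014 0.01 -1; 0 0 0.083 0.144 -0.014 0.01 -1; 0 0 0.1 0.163 -0.011 0.01 -1; 0 0 0.116 0.182 -0.006 0.01 -1; 0 0 0.133 0.2 0 0.01 -1; 0 0 0.15 0.219 0.009 0.01 -1; 0 0 0.166 0.236 0.019 0.01 -1; 0 0 0.183 0.251 0.031 0.01 -1"

```text
time: 7.12
eef_pos: [0.5694, -0.0844, 0.1247]
tcp_rot: [0.202, 0.979, -0.0, 0.001]
contact_force: [-0.0, 0.3, 0.4]
opening: 0.001
finger_force: 0.1
```

```bash
python3 -c "
from h import *
arc(range(-113,-176,-6));c=grab('wrist','w3')"
```

```text
[ 0.56938026 -0.08437468  0.12469222] 156.64999213797267 [-0.00396057  0.27179709  0.44228982]
-113 -0.001 [-0.004  0.002  0.   ]
-119 0.016 [ 0.014 -0.005 -0.   ]
-125 0.032 [ 0.033 -0.011 -0.   ]
-131 0.049 [ 0.052 -0.014 -0.   ]
-137 0.066 [ 0.072 -0.016 -0.   ]
-143 0.082 [ 0.091 -0.015 -0.   ]
-149 0.099 [ 0.111 -0.013 -0.   ]
-155 0.116 [ 0.13  -0.008 -0.   ]
-161 0.132 [ 0.149 -0.002 -0.   ]
-167 0.149 [ 0.166  0.007 -0.   ]
-173 0.166 [ 0.183  0.017 -0.   ]
```

View pics/w3.png

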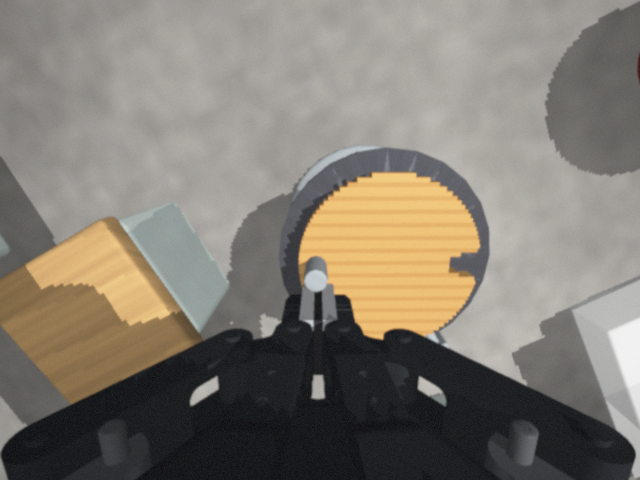

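The stud top at (315,281) is against the fingertips and the notch is at (455,264), so the lid is turning as planned. I'll push on to a nominal -161° and measure again there.

send_rows --moves "0 0 0.016 0.014 -0.005 0 -1; 0 0 0.032 0.033 -0.011 0 -1; 0 0 0.05 0.052 -0.014 0 -1; 0 0 0.066 0.072 -0.016 0 -1; 0 0 0.082 0.091 -0.015 0 -1; 0 0 0.1 0.111 -0.013 0 -1; 0 0 0.116 0.13 -0.008 0 -1; 0 0 0.132 0.149 -0.002 0 -1; 0 0 0.132 0.149 -0.002 0 -1; 0 0 0.132 0.149 -0.002 0 -1"

```text
time: 8.43
eef_pos: [0.5418, -0.0727, 0.1239]
tcp_rot: [0.577, 0.816, 0.0, 0.0]
contact_force: [-0.7, -0.2, -0.4]
opening: 0.001
finger_force: 0.0
```

```bash
python3 - <<'E'
from h import *
arc((-161,-164,-167,-170,-173,-176))
for n in('wrist','top'):
    c=grab(n,n+'4'); im=cv2.cvtColor(c['image'],cv2.COLOR_RGB2HSV)
a=cv2.imread('pics/wrist4.png')[100:400,200:520]
b=cv2.resize(cv2.imread('pics/top4.png')[220:296,290:371],(320,300),interpolation=cv2.INTER_CUBIC)
cv2.imwrite('pics/z4.png',np.hstack([a,b]))
E
```

```text
[ 0.54181157 -0.0727008   0.12386883] 109.45699508204129 [-0.73144493 -0.20540632 -0.36518854]
-161 0.001 [-0.001  0.     0.   ]
-164 0.01 [ 0.008 -0.004 -0.   ]
-167 0.018 [ 0.017 -0.007 -0.   ]
-170 0.026 [ 0.026 -0.01  -0.   ]
-173 0.035 [ 0.036 -0.012 -0.   ]
-176 0.043 [ 0.046 -0.014 -0.   ]
```

View pics/z4.png

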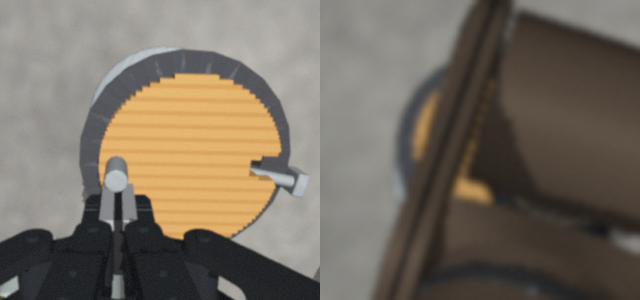

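The wrist crop shows the stud top at crop (116,181). The notch opening is around crop (255–285,160–175), with the pin and lug at (298,182) just below it, so a few degrees remain. I'll measure the residual from this frame.

```bash
cat >> h.py <<'E'
def residual(c,roi,nroi,save=None):
    im=cv2.cvtColor(c['image'],cv2.COLOR_RGB2HSV)
    m=((im[:,:,0]<25)&(im[:,:,1]>90)&(im[:,:,2]>110)).astype('uint8')
    x0,y0,x1,y1=roi; z=np.zeros_like(m); z[y0:y1,x0:x1]=m[y0:y1,x0:x1]
    ct=max(cv2.findContours(z,0,cv2.CHAIN_APPROX_NONE)[0],key=cv2.contourArea)[:,0]
    P=np.array([onz(c,p,.1045)[:2] for p in ct])
    from scipy.optimize import least_squares
    q=least_squares(lambda q:np.hypot(*(P-q[:2]).T)-.042,[.569,-.047],loss='soft_l1',f_scale=.0005).x
    d=P-q; rr=np.hypot(*d.T); a=np.degrees(np.arctan2(d[:,1],d[:,0]))
    print('centre',q,'resid',np.median(abs(rr-.042)))
    # notch edges: contour points at radius 30..39 mm inside notch roi
    X0,Y0,X1,Y1=nroi; s=(ct[:,0]>X0)&(ct[:,0]<X1)&(ct[:,1]>Y0)&(ct[:,1]<Y1)&(rr<.0395)
    for p,A,r in zip(ct[s],a[s],rr[s]): print(p,A.round(1),(r*1e3).round(1))
    return q
E
python3 - <<'E'
from h import *
c=pickle.load(open('pics/wrist4.pkl','rb'))
q=residual(c,(280,150,500,400),(440,245,495,300))
for n,p,zz in(('stud',(316,280),.1245),('lug',(498,283),.098)):
    d=onz(c,p,zz)[:2]-q;print(n,d,np.hypot(*d),np.degrees(np.arctan2(d[1],d[0])))
a=cv2.imread('pics/wrist4.png')[235:305,430:520];cv2.imwrite('pics/z5.png',cv2.resize(a,None,fx=7,fy=7,interpolation=cv2.INTER_CUBIC))
E
```

```text
centre [ 0.56772733 -0.04513957] resid 0.0007927934877633644
[471 279] 8.9 39.1
[470 279] 8.7 38.6
[469 278] 9.3 38.0
[468 277] 9.9 37.4
[467 276] 10.6 36.8
[466 276] 10.4 36.4
[465 276] 10.3 35.9
[464 276] 10.2 35.4
[463 276] 10.1 35.0
[462 276] 10.0 34.5
[461 276] 9.8 34.0
[460 276] 9.7 33.6
[459 276] 9.6 33.1
[458 276] 9.4 32.7
[457 275] 10.1 32.1
[456 275] 10.0 31.6
[455 274] 10.8 31.0
[454 274] 10.6 30.6
[453 273] 11.4 30.0
[452 272] 12.2 29.4
[451 272] 12.1 28.9
[450 271] 13.0 28.4
[449 270] 13.9 27.8
[449 269] 14.9 27.7
[449 268] 15.9 27.6
[449 267] 16.9 27.5
[449 266] 17.9 27.5
[450 265] 18.9 27.9
[450 264] 19.9 27.8
[450 263] 20.9 27.8
[450 262] 21.9 27.8
[451 261] 22.9 28.2
[452 260] 23.8 28.6
[453 260] 23.7 29.1
[454 260] 23.6 29.6
[455 260] 23.6 30.0
[456 260] 23.5 30.5
[457 260] 23.5 30.9
[458 260] 23.4 31.4
[459 260] 23.3 31.8
[460 260] 23.3 32.3
[461 259] 24.1 32.7
[461 258] 24.9 32.7
[462 257] 25.7 33.2
[463 256] 26.4 33.6
[464 256] 26.3 34.1
[465 256] 26.2 34.6
[466 256] 26.1 35.0
[467 256] 26.1 35.5
[468 256] 26.0 35.9
[469 256] 25.9 36.4
[470 256] 25.8 36.8
[471 256] 25.7 37.3
[472 256] 25.6 37.8
[473 256] 25.6 38.2
[474 256] 25.5 38.7
[475 256] 25.4 39.1
stud [-0.03209269 -0.01096332] 0.03391364355554765 -161.13910130046204
lug [0.05587898 0.00715636] 0.05633537326299421 7.298084611522492
```

View pics/z5.png

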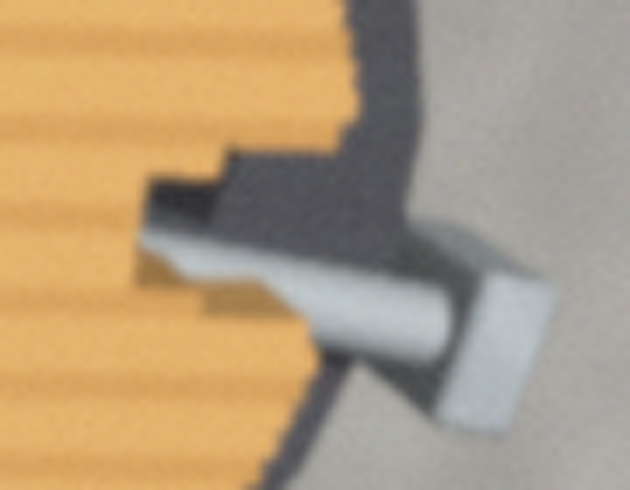

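The notch centre is at about 18° and the lug at 7.3°. The stud is at -161°, so about 11.3° remain. I'll push gently to a nominal -172.4°.

send_rows --moves "0 0 0.01 0.008 -0.004 0 -1; 0 0 0.018 0.017 -0.007 0 -1; 0 0 0.026 0.026 -0.01 0 -1; 0 0 0.033 0.034 -0.012 0 -1; 0 0 0.033 0.034 -0.012 0 -1; 0 0 0.033 0.034 -0.012 0 -1"

```text
time: 9.28
eef_pos: [0.5371, -0.0669, 0.1233]
tcp_rot: [0.659, 0.752, 0.0, -0.0]
contact_force: [-0.7, -0.8, -0.7]
opening: 0.001
finger_force: 0.0
```

```bash
python3 - <<'E'
from h import *
arc((-172,-173))
c=grab('wrist','w6');a=cv2.imread('pics/w6.png')[180:380,260:520];cv2.imwrite('pics/z6.png',cv2.resize(a,None,fx=3,fy=3,interpolation=cv2.INTER_CUBIC))
E
```

```text
[ 0.53711286 -0.06687593  0.12329223] 97.52679601946159 [-0.71281987 -0.76229082 -0.66370996]
-172 -0.001 [-0.002  0.001 -0.   ]
-173 0.001 [0.001 0.    0.   ]
```

View pics/z6.png

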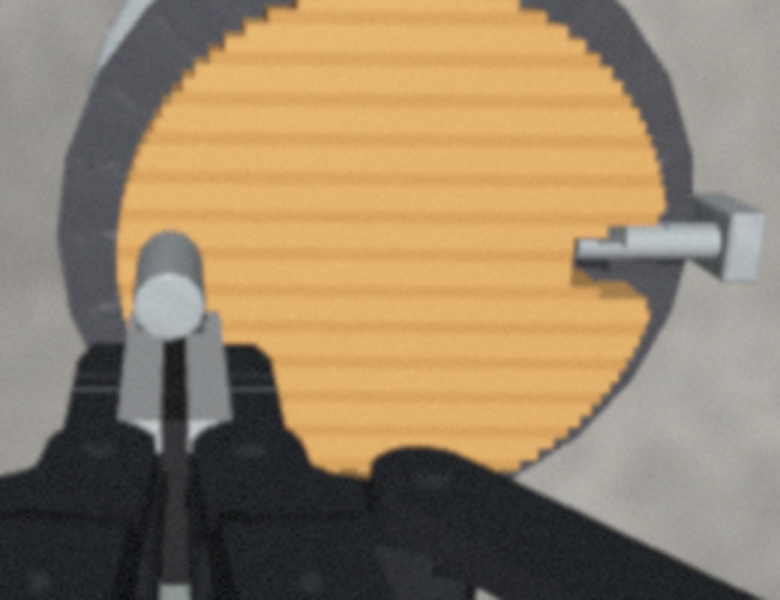

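The zoomed view shows the pin inside the notch: pin centre line at about y 243, notch spanning about 222–290. Part of that offset is parallax, so I'll check it numerically.

```bash
python3 - <<'E'
from h import *
c=pickle.load(open('pics/w6.pkl','rb'))
q=residual(c,(280,150,500,345),(445,245,495,290))
zz=lambda x,y:(260+x/3,180+y/3)
for n,p,h in(('stud',zz(169,307),.1245),('lug',zz(741,245),.098),('pinend',zz(690,241),.096)):
    d=onz(c,p,h)[:2]-q;print(n,d,np.hypot(*d),np.degrees(np.arctan2(d[1],d[0])))
print('push contact back-off; centre',totool((q[0],q[1],.1233)))
E
```

```text
centre [ 0.56802133 -0.04500466] resid 0.0007228323031717235
[473 278] -2.2 39.5
[472 277] -1.6 38.9
[471 277] -1.7 38.4
[470 276] -1.1 37.8
[469 275] -0.4 37.2
[468 274] 0.2 36.6
[467 274] 0.1 36.2
[466 274] 0.0 35.7
[465 274] -0.1 35.3
[464 274] -0.2 34.8
[463 274] -0.3 34.3
[462 274] -0.4 33.9
[461 274] -0.5 33.4
[460 274] -0.6 33.0
[459 274] -0.7 32.5
[458 274] -0.8 32.0
[457 273] -0.1 31.5
[456 273] -0.2 31.0
[455 272] 0.6 30.4
[454 271] 1.4 29.9
[453 270] 2.3 29.3
[452 270] 2.2 28.8
[451 269] 3.1 28.3
[450 268] 4.0 27.7
[450 267] 5.0 27.7
[450 266] 6.0 27.6
[450 265] 7.0 27.5
[451 264] 8.0 28.0
[451 263] 9.0 27.9
[451 262] 10.0 27.9
[451 261] 11.0 27.9
[451 260] 12.0 27.8
[452 259] 12.9 28.3
[453 258] 13.8 28.7
[454 258] 13.7 29.2
[455 258] 13.6 29.7
[456 258] 13.5 30.1
[457 258] 13.4 30.6
[458 258] 13.3 31.0
[459 258] 13.2 31.5
[460 258] 13.1 31.9
[461 258] 13.1 32.4
[462 257] 13.8 32.8
[462 256] 14.7 32.8
[463 255] 15.4 33.3
[464 255] 15.3 33.8
[465 255] 15.2 34.2
[466 255] 15.1 34.7
[467 255] 15.0 35.1
[468 254] 15.7 35.6
[469 254] 15.5 36.0
[470 254] 15.4 36.5
[471 254] 15.3 36.9
[472 254] 15.3 37.4
[473 254] 15.2 37.8
[474 254] 15.1 38.3
[475 254] 15.0 38.7
[476 254] 14.9 39.2
stud [-0.03346625 -0.00506785] 0.03384778801616289 -171.38901851392234
lug [0.05701831 0.00667431] 0.057407609859754426 6.6764024446567865
pinend [0.04990177 0.00576273] 0.0502334141362573 6.587425946230187
push contact back-off; centre [ 8.82131445e-02  1.67566940e-01 -6.47703320e-05]
```

The notch centre comes out between 7° and 8.5° and the pin at 6.7°, so I'll nudge a touch further. Then I'll back off, rise, and move over the middle.

send_rows --moves "0 0 0.002 0.003 -0.001 0 -1; 0 0 0.002 0.003 -0.001 0 -1; 0 0 0 -0.06 0 0 -1; 0 0 0 -0.06 0 -0.2 -1; 0 0 0 0.088 0.168 -0.2 -1; 0 0 0 0.088 0.168 -0.2 -1; 0 0 0 0.088 0.168 -0.2 -1; 0 0 0 0.088 0.168 -0.1 -1; 0 0 0 0.088 0.168 -0.02 -1; 0 0 0 0.088 0.168 0.0 -1; 0 0 0 0.088 0.168 0.0 -1"

```text
time: 10.7
eef_pos: [0.5676, -0.0451, 0.1224]
tcp_rot: [0.66, 0.752, -0.0, -0.001]
contact_force: [-0.2, 0.5, -0.3]
opening: 0.002
finger_force: 0.0
```

send_rows --moves "0 0 0 0 0 0.01 -1; 0 0 0 0 0 0.02 -1; 0 0 0 0 0 0.03 -1; 0 0 0 0 0 0.03 -1; 0 0 0 0 0 0.03 -1"

```text
time: 11.32
eef_pos: [0.5685, -0.045, 0.1179]
tcp_rot: [0.659, 0.752, 0.0, 0.0]
contact_force: [0.0, 0.7, 3.4]
opening: -0.001
finger_force: 1.5
```

Contact at about 118 mm, as expected. I'll press on slowly.

send_rows --moves "0 0 0 0 0 0.005 -1; 0 0 0 0 0 0.01 -1; 0 0 0 0 0 0.015 -1; 0 0 0 0 0 0.015 -1"

```text
time: 11.82
eef_pos: [0.5684, -0.0451, 0.1144]
tcp_rot: [0.66, 0.752, 0.0, 0.0]
contact_force: [1.0, -0.6, 3.0]
opening: 0.002
finger_force: 1.8
```

send_rows --moves "0 0 0 0 0 0.005 -1; 0 0 0 0 0 0.01 -1; 0 0 0 0 0 0.01 -1"

```text
time: 12.2
eef_pos: [0.5683, -0.0451, 0.1123]
tcp_rot: [0.66, 0.752, 0.0, 0.0]
contact_force: [0.4, 0.0, 2.7]
opening: -0.001
finger_force: 1.7
```

send_rows --moves "0 0 0 0 0 0.005 -1; 0 0 0 0 0 0.01 -1; 0 0 0 0 0 0.01 -1"

```text
time: 12.58
eef_pos: [0.5684, -0.0451, 0.112]
tcp_rot: [0.659, 0.752, -0.0, 0.0]
contact_force: [-2.2, 0.4, 10.6]
opening: -0.001
finger_force: 5.5
```

send_rows --moves "0 0 0 0 0 0.005 -1; 0 0 0 0 0 0.01 -1; 0 0 0 0 0 0.01 -1"

```text
time: 12.95
eef_pos: [0.5685, -0.0451, 0.112]
tcp_rot: [0.659, 0.752, -0.0, -0.0]
contact_force: [-6.1, 1.6, 19.2]
opening: -0.005
finger_force: 9.8
```

The lid bottomed at TCP 0.112, which puts the tip at 0.098 as it should be when seated. The force rose sharply there. I'll come away straight up and check.

send_rows --moves "0 0 0 0 0 -0.03 -1; 0 0 0 0 0 -0.1 -1; 0 0 0 0 0 -0.3 -1; 0 0 0 0 0 -0.6 -1; 0 0 0 -0.2 0 -0.8 -1; 0 0 0 -0.2 0 -0.8 -1; 0 0 0 -0.2 0 -0.8 -1"

```text
time: 13.82
eef_pos: [0.5724, -0.0844, 0.2669]
tcp_rot: [0.66, 0.752, -0.0, -0.001]
contact_force: [0.1, -0.2, 0.0]
opening: 0.004
finger_force: 0.0
```

```bash
python3 - <<'E'
from h import *
w=grab('wrist','w7');s=grab('side','s7')
u,v=proj(w,(.568,-.0455,.098)).astype(int);print(u,v)
a=cv2.resize(cv2.imread('pics/w7.png')[max(v-90,0):v+90,u-100:u+100],(400,360));b=cv2.resize(cv2.imread('pics/s7.png')[195:267,297:377],(400,360),interpolation=cv2.INTER_CUBIC)
cv2.imwrite('pics/z7.png',np.hstack([a,b]))
E
```

```text
318 185
```

View pics/z7.png

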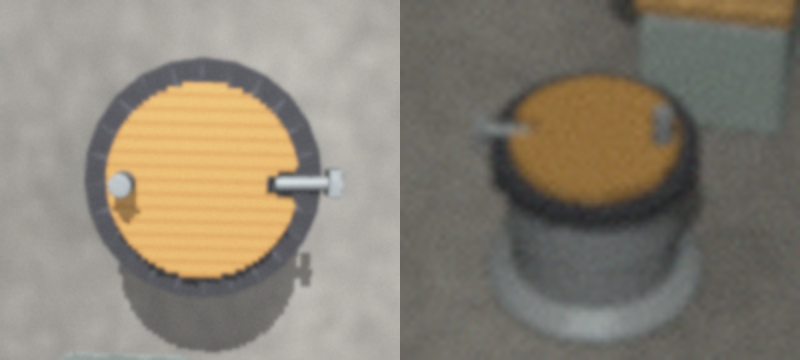

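The picture shows the pin centred in the notch, with the lug at (335,183) in the left half. The lid lies flat on the rim and the arm is clear.

```bash
python3 -c "
from plant import ctrl
print(ctrl.sign_off())"
```

```text
the job is handed in; nothing more can be done
None
```

The lid was turned by its stud until the notch stood over the pin, then pressed fully home; the arm came away clear without touching the jars, mortar or pestle, and I handed the job in at about 14 s.

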